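Set the level and hold the key switch of a film exposing box

TASK

Make a test exposure on the steel film exposing box: turn the black level knob until the pointer stands on the red mark of the scale. Then take the yellow-headed key from its walnut block, push it fully home in the key switch (a small wiggle helps it past the sticky pins), turn it a quarter clockwise against the spring and finish while still holding it turned, because the exposure runs only as long as the key is held. Leave the flap shut, the level set and the other things on the bench where they are.

Things in the scene. Friction and masses are not known exactly. Their poses are not given: they have to be found in the camera images.
- knob_top (a point): centre of the top face of the black round level knob, on its vertical axis. The knob is 36 mm in diameter and stands 34 mm above the box's top panel; plain cylinder with fine flutes, over a thin flat 44 mm washer. Room all round for fingers. The exposing box is a grey steel case 240 x 360 mm, 110 mm high, fixed.
- level_knob (a joint): angle of the level knob, rad, 0 to 2.6, grows as it is turned clockwise seen from above; stays where it is left (friction 0.04 N m). Geared to the pointer: 28 mm of pointer travel per rad.
- level_pointer (a joint): travel of the black pointer along the white scale on the top panel, m, 0 to 0.072, grows with clockwise turning of the knob (towards the key switch side).
- level_mark (a joint): place of the red mark on the same scale, m, in the same measure as level_pointer: the level is right when both are equal. The mark is 8 mm wide and cannot be moved by hand; the pointer starts below it.
- pointer_tip (a point): tip of the black pointer on the top panel of the box, 1.5 mm above the panel; x axis across the scale, pointer travels along -y of this frame.
- mark (a point): middle of the edge of the red mark that the pointer tip runs along; same axes as pointer_tip, and coincides with pointer_tip when the level is right.
- key_grip (a point): centre of the key's flat yellow plastic head, 28 mm wide (x of this frame) x 9 mm thick (y) x 36 mm high (z, up): grip it across its 9 mm. Below it a steel shoulder disc 28 mm in diameter, 4 mm thick, its underside 26 mm below this point; then a 6 mm round shank and a flat bit, its end 58 mm below this point. Works either way round. 35 g.
- key_shoulder (a point): point on the key's axis at the underside of its shoulder disc, 32 mm above the end of the bit; axes as key_grip. The steel bit is 14 mm wide (x), 5 mm thick (y) and 20 mm high, its end pointed like a 90 degree V (in x).
- key_block: centre of the underside of the fixed walnut key block, 60 (x) x 44 (y) x 42 mm high. The key starts upright in its 17 x 8 mm slot (long along x), 36 mm deep, the shoulder resting on the block: lift the key 35 mm to clear.
- keyhole (a point): centre of the keyhole in the top face of the fixed square steel switch plate (38 x 38 mm, 8 mm above the box's top panel); z up. The vertical slot is 16.4 mm along x of this frame and 7.4 mm along y, with a 3 mm dished lead-in all round. The key is fully home when its shoulder lies on this face (bit 32 mm deep).
- pins (a point): where the bit meets the spring pins inside the switch: on the keyhole axis 15.5 mm below its face. Two pins, met when the bit is about 19 and 24 mm deep, resist a straight push by 6 to 14 N; small sideways or twisting wiggles (1 mm or so) while pressing ease the key past them.
- key_switch (a joint): angle of the key cylinder, rad, 0 to 1.62, grows clockwise seen from above; 0: in line with the plate's slot. A spring turns it back (0.02 N m at 0, 0.08 at a quarter). The key has about 0.1 rad of play in it; the contact closes at 1.25. It turns only with the key within 3 mm of home, and the turned key cannot be drawn out.
- flap (a joint): opening angle of the dark steel hinged flap lid (98 x 300 mm, with a small steel tab) on the far half of the box top, rad, 0 shut; nothing but its weight keeps it shut.
- cartridge_mid (a point): centre of the orange plastic film cartridge, 25 mm in diameter, 49 mm high, standing on the bench; leave alone.
- tripod_knob_mid (a point): middle of the silver tripod head knob, 40 mm in diameter, 42 mm high, 12 mm above the bench; leave alone.
- walnut_grip_mid (a point): centre of the dark walnut grip handle lying on the bench, 103 x 28 x 24 mm, long along x; leave alone.
- filter_disc_mid (a point): centre of the blue glass filter disc in a black rim, 58 mm in diameter, 7 mm thick, lying flat; leave alone.
Mind the look-alikes: they are no part of the job. Of the things that look like the part that bears key_grip, the middle-sized one is meant.

How it is judged:
On the way, in this order (a step that is already met when the one before it is completed fails the run):
1. the level pointer stands on the red mark (y of pointer_tip in the frame of mark between -0.004 and 0.004 m), for 0.3 s.
2. the key is fully home in the key switch (z of key_shoulder in the frame of keyhole below 0.003 m and horizontal distance between key_shoulder and keyhole below 0.004 m and angle between key_shoulder's own z axis and vertical below 0.15 rad), for 0.1 s.
At the end, for the whole second after the job is handed in: The gripper still grips the key (over 1 N), its shoulder is within 3 mm of the plate and 4 mm of the axis, the cylinder is turned over 1.25 rad clockwise, the pointer is within 4 mm of the mark's middle, the flap under 0.05 rad, and no bystander has moved over 30 mm (all of step 1 and value of joint key_switch above 1.25 rad and z of key_shoulder in the frame of keyhole below 0.003 m and horizontal distance between key_shoulder and keyhole below 0.004 m and contact force between the fingers and key above 1 N and value of joint flap below 0.05 rad and distance of each of cartridge_mid, tripod_knob_mid, walnut_grip_mid, filter_disc_mid from where it was at the start of the episode below 0.03 m); the arm keeps its last pose, push and grip.
It fails at once if the flap is lifted (light would fog the film) (value of joint flap above 0.1 rad).
It fails at once if a bystander is knocked away (distance of any of cartridge_mid, tripod_knob_mid, walnut_grip_mid, filter_disc_mid from where it was at the start of the episode above 0.03 m).
It also fails if it takes over 72 s, if anything falls off the work surface, if the arm or the gripper's body presses on something with over 40 N, if the wrist force passes 120 N, or if a joint passes its speed limit or range.

ROBOT

A 6-joint arm with a two-finger parallel gripper is mounted at the origin on the work surface. World frame = base frame: x ahead of the robot, y to its left, z up, the work surface at z = 0. Lengths are in m, angles in rad, forces in N, time in s.
With the tool pointing down it reaches from about 0.375 to 0.9 m from the base axis. Payload 3.1 kg.
Tool frame: the origin (TCP) lies on the centre line of the jaws, within the pads' length; the fingertips stand 19 mm ahead of it and the grasp point (between the pads) is the TCP; y points along the fingers, x is the direction in which the jaws open and shut, and the axes are right-handed (so a half turn about y gives the same grasp; the last joint's range is limited). The gripper opens to 87 mm and grips with 3 to 60 N. Pads are 19 mm wide; open, the fingers measure 117 mm over their backs; the gripper's body (75 mm by 190 mm) begins 51 mm behind the grasp point.
Start: joints at [-1.365, 0.527, 1.433, -0, 1.181, -0.178], TCP at [0.234, -0.579, 0.242] pointing down, gripper open.
Joint ranges: [-3.08, 3.08], [-0.75, 2.2], [0.22, 2.44], [-1.43, 4.57], [0, 2.65], [-2.85, 2.85]. Speed limits (rad/s): [2.79, 2.79, 3.14, 3.14, 3.14, 3.14].

INTERFACE

Orientations are given as a 3x3 rotation matrix whose columns are the frame's x, y, z axes.
In Python, from station import get_obs, snapshot, camera_info, sign_off gives the robot as it stands.
- The arm moves only by the tool drive_tool, never from a script. Its argument "rows" is a list of rows, each a list of 6 numbers: the shift along the tool's x, y, z in cm, then the turn, a rotation vector about the tool's x, y, z in rad. In form: [[tx, ty, tz, rx, ry, rz], ...]. A call has 1 to 12 rows; each row shifts and turns the commanded pose from where the row before left it, along the tool's axes as they then stand; what a row does not reach is not made up. A row lasts 1/12 s, in which the tool goes at most 41.7 mm and 7.16 degrees, less where a joint would pass 70% of its speed; a pose out of reach is approached as far as the arm can. A call with a gripper value outside its range is refused whole. "jaw" is the closure in counts, from 0 (fully open) to 255 (shut), set as the call begins (left out, the last holds). The fingers move at their own pace and stop on an object; "squeeze" is the grip in N (left out, the last holds). Time passes only in rows, so rows that do not move let the fingers close. It gives the time, the measured TCP pose, the force and the opening at its end, in the units of the state.
- get_obs(): the state, without advancing time (a new reading comes with each control period).
- snapshot(name): name is "scene" or "top" or "wrist"; returns the picture (420x560x3 uint8, blue, green, red); there is no depth.
- camera_info(name): a dict with "fx", "fy", "cx", "cy" (pixels), "camera_from_world" (4x4, takes a point from world to camera coordinates); the wrist camera has in their place "T_tool_cam" (4x4, takes a point from camera to tool coordinates, whose origin is the TCP and whose axes are the tool frame's). Camera axes: x right, y up, looking along -z (the intrinsics and any distortion apply to the point x, -y, -z); pixel columns grow to the right and rows downward; lengths in m; the calibration is good to about 2 mm. The wrist camera is an equidistant fisheye: a pixel r from the principal point sees the ray r / f radians off the axis. A picture is of the moment at which its call begins: read the wrist's pose just before it. camera_info takes no time and is no camera call.
- sign_off(): hands the job in, once; it reports no verdict.
The state is a dict: "time_s": time; "joints": joint angles; "dq": joint speeds; "joint_torque": joint torques, N m; "position": TCP position; "tool_rot": TCP orientation; "force": force on the tool from outside, world axes, zero at the start; "moment": the same for the moment, N m; "opening": finger opening in m.
Only numpy, scipy, OpenCV 4.12 (cv2) and the standard library are available. Lean on these libraries where they do the work, as an engineer would, in place of code of your own. Each camera call takes 0.05 s, during which the arm holds its last target.

## Working session

There is one attempt and no reset: what is moved stays moved. The work goes in short steps, Python scripts to look and compute and a tool call to move; the robot and the scene stay as the last step left them, time stands still between calls to the robot, and variables do not carry over. Pictures are saved under pics/ and viewed, and the job is handed in when it is done.

Besides the shell and the picture viewer there is one more tool, called after "Emit:" in YAML: its name, and indented under it one key for each argument. drive_tool: Moves the arm, as the interface text tells. Its arguments: {"type":"object","properties":{"rows":{"type":"array"},"jaw":{"type":"number"},"squeeze":{"type":"number"}},"required":["rows"]}

```bash
mkdir -p pics; ls; python3 - <<'E'
from station import *
import cv2, numpy as np
np.set_printoptions(precision=4,suppress=True)
o=get_obs(); print(o)
for n in ("scene","top","wrist"):
    cv2.imwrite(f"pics/{n}0.png",snapshot(n)); print(n,camera_info(n))
E
```

```text
pics
{'time_s': 0.0, 'joints': array([-1.3655,  0.5285,  1.4339, -0.    ,  1.1814, -0.1785]), 'dq': array([-0.0009,  0.0008, -0.0011, -0.0006, -0.0003,  0.0002]), 'joint_torque': array([ -0.0015, -44.0043, -17.6594,   0.0632,   0.0582,  -0.0002]), 'position': array([ 0.2339, -0.5788,  0.2406]), 'tool_rot': array([[ 0.3744, -0.0005,  0.9273],
       [-0.9273,  0.0022,  0.3744],
       [-0.0022, -1.    ,  0.0004]]), 'force': array([-0.0581,  0.0001,  0.8512]), 'moment': array([-0.0274,  0.003 , -0.003 ]), 'opening': 0.08710233782317228}
scene {'fx': 500.74277876259123, 'fy': 500.74277876259123, 'cx': 282.13755050724893, 'cy': 213.9449143223376, 'camera_from_world': array([[ 0.1221,  0.9925, -0.007 ,  0.0488],
       [-0.7082,  0.092 ,  0.7   ,  0.3016],
       [ 0.6953, -0.0805,  0.7142, -1.5228],
       [ 0.    ,  0.    ,  0.    ,  1.    ]])}
top {'fx': 466.64895959520874, 'fy': 466.64895959520874, 'cx': 270.8038994091045, 'cy': 207.6620505629507, 'camera_from_world': array([[ 0.1482, -0.989 ,  0.0015, -0.167 ],
       [ 0.9677,  0.1453,  0.2062, -0.5383],
       [-0.2041, -0.0292,  0.9785, -0.9629],
       [ 0.    ,  0.    ,  0.    ,  1.    ]])}
wrist {'fx': 325.19226210127806, 'fy': 325.19226210127806, 'cx': 277.4539729509345, 'cy': 208.6654755108916, 'T_tool_cam': array([[ 1.    ,  0.0005, -0.0001,  0.0003],
       [-0.0003,  0.2765, -0.961 , -0.1433],
       [-0.0005,  0.961 ,  0.2765,  0.0752],
       [ 0.    ,  0.    ,  0.    ,  1.    ]])}
```

View pics/scene0.png

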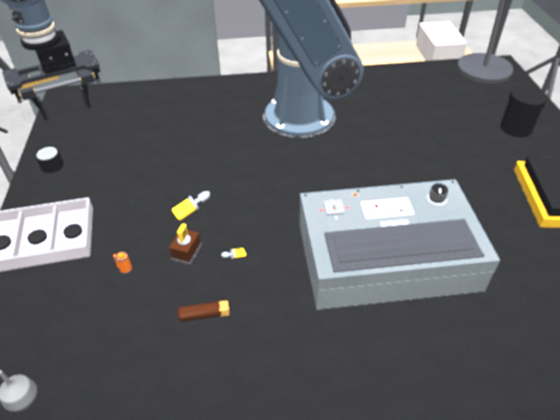

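View pics/top0.png

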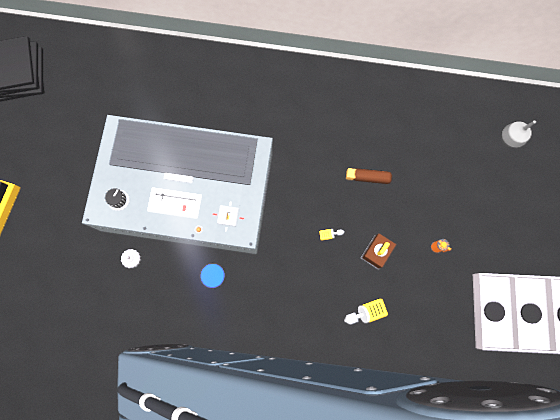

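View pics/wrist0.png

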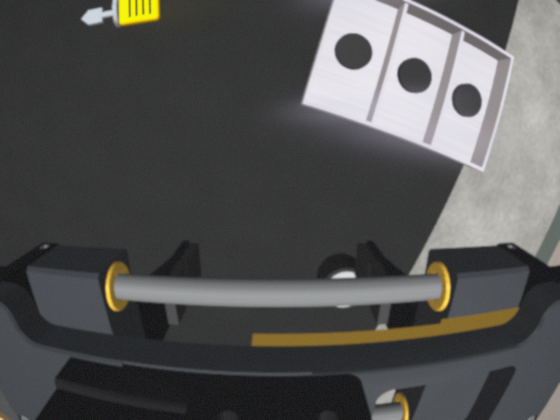

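The scene picture shows the box on the right (centre about 400,240) and the key upright in its block at (183,235), with a large and a small key lying beside it. In the top view the knob is at (116,197), the scale at (174,203), the switch plate at (228,216) and the block at (379,251). The wrist view shows only the tray and the large key.

```bash
cat > h.py <<'E'
from station import *
import cv2, numpy as np
np.set_printoptions(precision=4,suppress=True)
def ray(n,u,v,obs=None):
    c=camera_info(n)
    if n!="wrist":
        M=c["camera_from_world"];R=M[:3,:3];t=M[:3,3]
        d=np.array([(u-c["cx"])/c["fx"],-(v-c["cy"])/c["fy"],-1.])
        return -R.T@t, R.T@d/np.linalg.norm(d)
    T=c["T_tool_cam"]; x=u-c["cx"];y=v-c["cy"]; r=np.hypot(x,y)+1e-9; th=r/c["fx"]
    d=np.array([np.sin(th)*x/r,-np.sin(th)*y/r,-np.cos(th)])
    Rt=obs["tool_rot"];p=obs["position"]
    return p+Rt@T[:3,3], Rt@T[:3,:3]@d
def onz(n,u,v,z,obs=None):
    o,d=ray(n,u,v,obs); return o+d*(z-o[2])/d[2]
def tri(rs):
    A=np.zeros((3,3));b=np.zeros(3)
    for o,d in rs:
        P=np.eye(3)-np.outer(d,d);A+=P;b+=P@o
    x=np.linalg.solve(A,b); return x,[np.linalg.norm((np.eye(3)-np.outer(d,d))@(x-o)) for o,d in rs]
def proj(n,X,obs=None):
    c=camera_info(n)
    if n!="wrist":
        p=c["camera_from_world"]@np.r_[X,1]; return c["cx"]+c["fx"]*p[0]/-p[2], c["cy"]-c["fy"]*p[1]/-p[2]
    T=np.linalg.inv(c["T_tool_cam"]); q=obs["tool_rot"].T@(X-obs["position"]); p=T[:3,:3]@q+T[:3,3]
    th=np.arctan2(np.hypot(p[0],p[1]),-p[2]); a=np.hypot(p[0],p[1])
    return c["cx"]+c["fx"]*th*p[0]/a, c["cy"]-c["fx"]*th*p[1]/a
def crop(img,x0,y0,x1,y1,k,name):
    cv2.imwrite("pics/"+name,cv2.resize(img[y0:y1,x0:x1],None,fx=k,fy=k,interpolation=cv2.INTER_CUBIC))
E
python3 - <<'E'
from h import *
t=cv2.imread("pics/top0.png");s=cv2.imread("pics/scene0.png")
crop(t,80,110,280,260,4,"t_box.png"); crop(t,310,210,460,330,5,"t_key.png"); crop(s,300,170,500,300,4,"s_box.png"); crop(s,160,180,260,270,6,"s_key.png")
print("key bl",onz("top",379,250,.042),"knob",onz("top",116,195,.144),onz("top",228,216,.118),"filter",onz("top",212,275,0),"tripod",onz("top",130,258,.05))
E
```

```text
key bl [ 0.502  -0.3315  0.042 ] knob [0.5184 0.2224 0.144 ] [ 0.5141 -0.0033  0.118 ] filter [0.3969 0.0237 0.    ] tripod [0.4042 0.1976 0.05  ]
```

View pics/t_box.png

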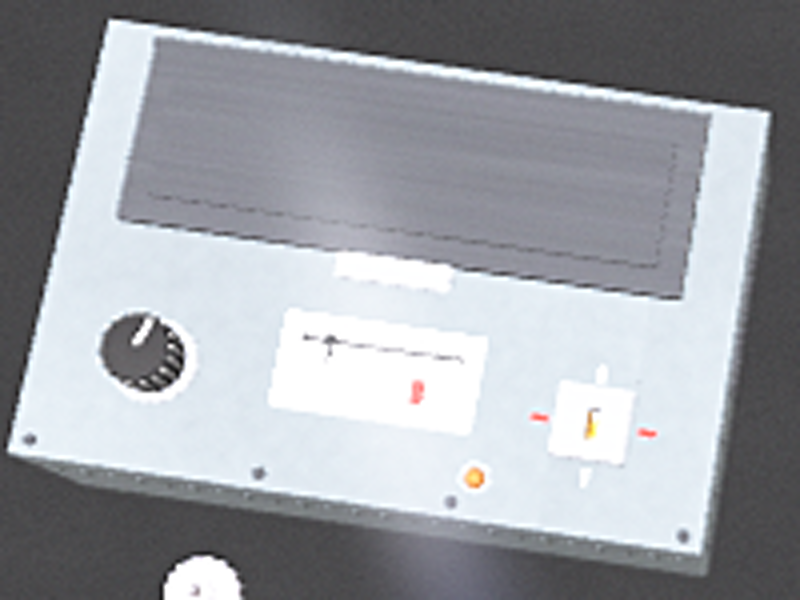

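View pics/t_key.png

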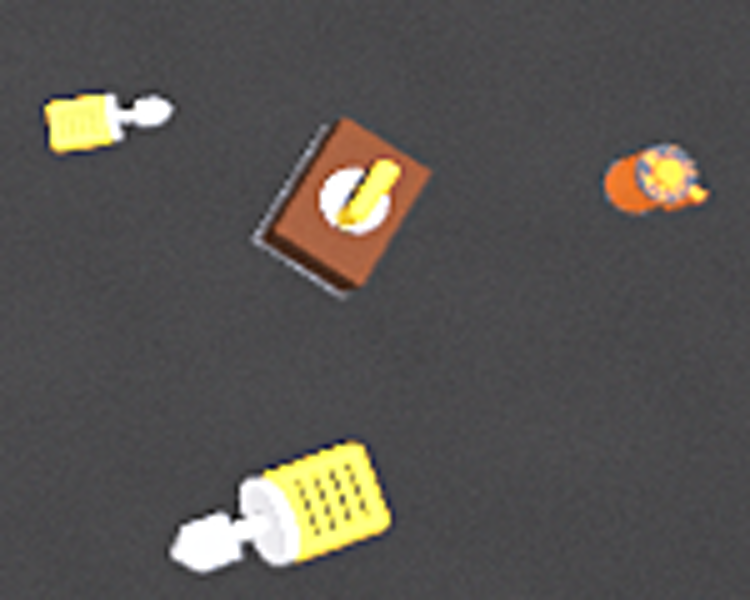

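View pics/s_box.png

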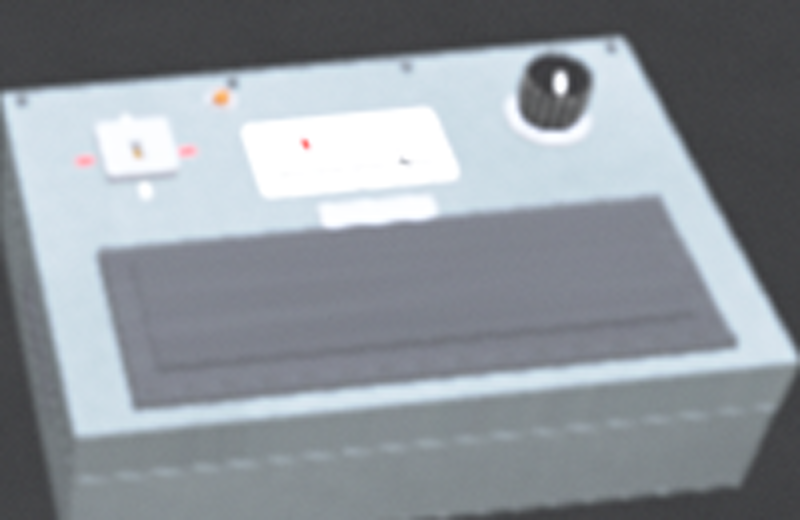

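View pics/s_key.png

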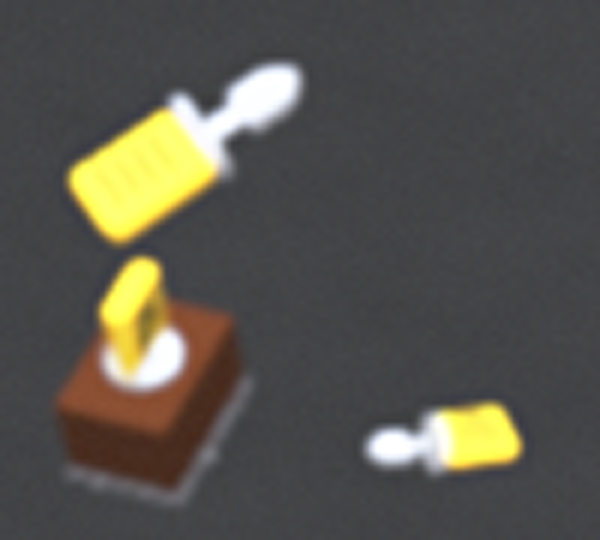

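```bash
python3 - <<'E'
from h import *
def T(x,y): return 80+x/4,110+y/4
P=lambda x,y,z: onz("top",*T(x,y),z)
def S(x,y): return 300+x/4,170+y/4
print("box corners",P(10,452,.11),P(703,552,.11),P(770,112,.11),P(110,20,.11))
d=P(10,452,.11)-P(703,552,.11); print("len",np.linalg.norm(d),"ang",np.arctan2(d[1],d[0]))
print("knob", P(143,342,.144), onz("scene",*S(557,75),.144), tri([ray("top",*T(143,342)),ray("scene",*S(557,75))]))
print("washer",P(152,362,.111))
print("plate", P(592,422,.118), onz("scene",*S(138,148),.118))
print("ptr",P(331,352,.111),onz("scene",*S(404,161),.111)); print("mark",P(417,392,.111),onz("scene",*S(306,145),.111))
K=lambda x,y,z: onz("top",310+x/5,210+y/5,z)
c=[K(343,118,.042),K(430,175,.042),K(360,290,.042),K(274,232,.042)]
print(c, np.mean(c,0)); d=c[1]-c[2]; print("ang",np.arctan2(d[1],d[0]),np.linalg.norm(d)); d=c[0]-c[3];print(np.arctan2(d[1],d[0]))
print("shoulder disc",K(355,200,.046)); print("head top", K(373,190,.086+.0))
E
```

```text
box corners [0.4568 0.2902 0.11  ] [ 0.4586 -0.0691  0.11  ] [ 0.6966 -0.068   0.11  ] [0.6955 0.2914 0.11  ]
len 0.35932198545111277 ang 1.576032549841278
knob [0.5173 0.2227 0.144 ] [0.5213 0.2278 0.144 ] (array([0.5185, 0.2267, 0.1407]), [np.float64(0.002660181523474615), np.float64(0.0026601815234746223)])
washer [0.5137 0.2281 0.111 ]
plate [ 0.5151 -0.0032  0.118 ] [0.5215 0.0009 0.118 ]
ptr [0.5327 0.1375 0.111 ] [0.5428 0.1426 0.111 ]
mark [0.5185 0.0896 0.111 ] [0.5241 0.0935 0.111 ]
[array([ 0.5377, -0.327 ,  0.042 ]), array([ 0.5184, -0.367 ,  0.042 ]), array([ 0.4642, -0.3418,  0.042 ]), array([ 0.4836, -0.3024,  0.042 ])] [ 0.501  -0.3346  0.042 ]
ang -0.43541444361785403 0.05978338057101502
-0.42546598616028386
shoulder disc [ 0.502  -0.3349  0.046 ]
head top [ 0.5012 -0.3332  0.086 ]
```

Emit:
drive_tool:
  rows:
    - [-1.2,0,3.2,0,0,0]
    - [-1.2,0,3.2,0,0,0]
    - [-1.2,0,3.2,0,0,0]
    - [-1.2,0,3.2,0,0,0]
    - [-1.2,0,3.2,0,0,0]
    - [-1.2,0,3.2,0,0,0]
    - [-1.2,0,3.2,0,0,0]
    - [-1.2,0,3.2,0,0,0]
    - [-1.2,0,3.2,0,0,0]
    - [-1.2,0,3.2,0,0,0]
    - [0,0,0,0,0,0]
    - [0,0,0,0,0,0]

```text
time_s: 1.15
position: [0.4868, -0.3468, 0.2412]
tool_rot: [[0.378, -0.001, 0.926], [-0.926, 0.0, 0.378], [-0.0, -1.0, -0.001]]
force: [0.6, -0.0, -0.6]
opening: 0.087
```

```bash
python3 - <<'E'
from h import *
o=get_obs(); w=snapshot("wrist"); cv2.imwrite("pics/w1.png",w); np.save("w1.npy",o,allow_pickle=True)
print(o["time_s"],o["position"],o["tool_rot"][:,0],o["force"])
print(proj("wrist",np.array([.502,-.334,.09]),o))
E
```

```text
1.15 [ 0.4868 -0.3468  0.2412] [ 0.378  -0.9258 -0.0005] [ 0.6476 -0.0177 -0.6171]
(np.float64(270.50013010542784), np.float64(178.8714667998099))
```

View pics/w1.png

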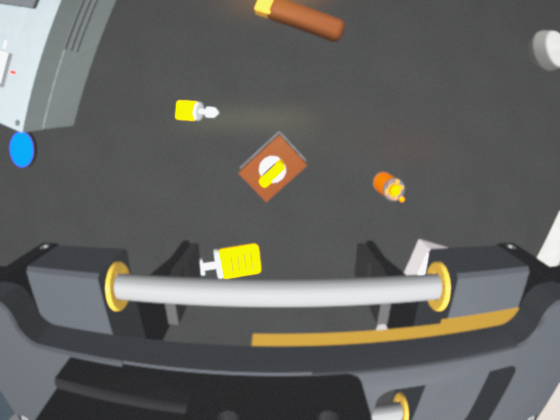

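```bash
python3 - <<'E'
from h import *
o=np.load("w1.npy",allow_pickle=True).item(); w=cv2.imread("pics/w1.png")
crop(w,220,120,320,210,8,"w1k.png")
E
```

```text
(no output)
```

View pics/w1k.png

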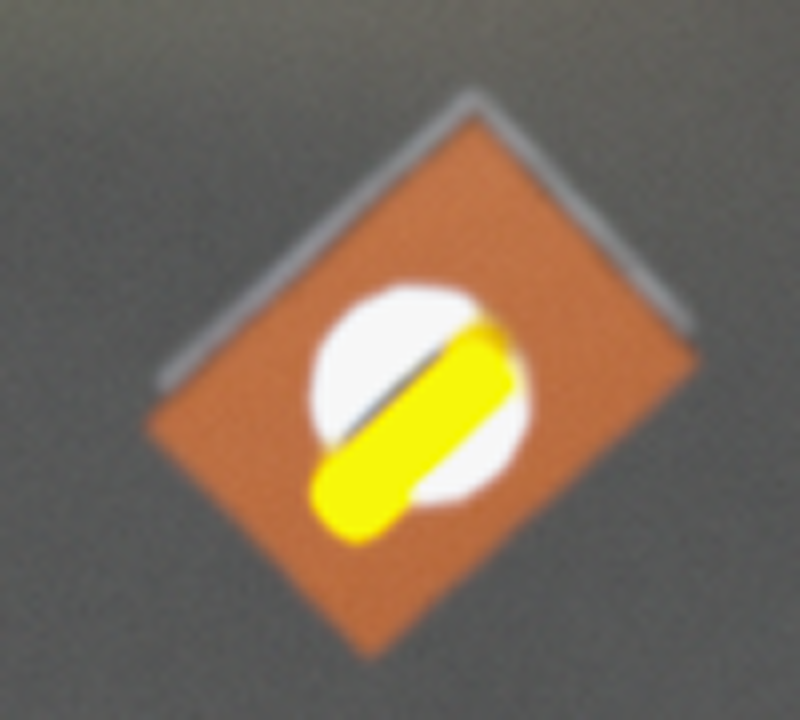

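The wrist view shows the block with corners near (280,135), (307,165), (266,202) and (239,174), and the key head centred at about (272,174).

```bash
python3 - <<'E'
from h import *
o=np.load("w1.npy",allow_pickle=True).item()
K=lambda x,y,z: onz("wrist",220+x/8,120+y/8,z,o)
c=[K(478,120,.042),K(698,362,.042),K(370,660,.042),K(148,428,.042)]
print(np.mean(c,0)); 
for i,j in((0,3),(1,2),(0,1),(3,2)): d=c[i]-c[j]; print(np.arctan2(d[1],d[0]),np.linalg.norm(d))
print(K(420,395,.046),K(415,437,.086))
d=K(490,370,.086)-K(357,492,.086); print(np.arctan2(d[1],d[0]))
# moves to knob hover
R=o["tool_rot"];print(R.T@(np.array([.50,.20,.25])-o["position"])*100)
E
```

```text
[ 0.5037 -0.3349  0.042 ]
-0.4359931019915299 0.06022625952668413
-0.431557492936871 0.06016761544918451
1.1276086433077845 0.043459031217687176
1.1290072434440497 0.04372552004643066
[ 0.5041 -0.3344  0.046 ] [ 0.5055 -0.3339  0.086 ]
-0.4347334122276931
[-50.1229  -0.8662  21.8963]
```

Emit:
drive_tool:
  rows:
    - [-3.4,0,1.6,0,0,0]
    - [-3.4,0,1.6,0,0,0]
    - [-3.4,0,1.6,0,0,0]
    - [-3.4,0,1.6,0,0,0]
    - [-3.4,0,1.6,0,0,0]
    - [-3.4,0,1.6,0,0,0]
    - [-3.4,0,1.6,0,0,0]
    - [-3.4,0,1.6,0,0,0]
    - [-3.4,0,1.6,0,0,0]
    - [-3.4,0,1.6,0,0,0]
    - [-3.4,0,1.6,0,0,0]
    - [-3.4,0,1.6,0,0,0]

```text
time_s: 2.2
position: [0.5111, 0.1017, 0.2416]
tool_rot: [[0.372, 0.0, 0.928], [-0.928, -0.001, 0.372], [0.001, -1.0, -0.0]]
force: [0.4, -0.4, -0.6]
opening: 0.0869
```

Emit:
drive_tool:
  rows:
    - [-3.4,0,1.6,0,0,0]
    - [-3.4,0,1.6,0,0,0]
    - [-3.4,0,1.6,0,0,0]
    - [0,0,0,0,-0.12,0]
    - [0,0,0,0,-0.12,0]
    - [0,0,0,0,-0.12,0]
    - [0,0,0,0,-0.12,0]
    - [0,0,0,0,-0.12,0]
    - [0,0,0,0,-0.12,0]
    - [0,0,0,0,-0.12,0]
    - [0,0,0,0,-0.12,0]
    - [0,0,0,0,-0.12,0]

```text
time_s: 3.2
position: [0.518, 0.2124, 0.2414]
tool_rot: [[0.995, -0.0, 0.104], [-0.104, -0.001, 0.995], [-0.0, -1.0, -0.001]]
force: [0.1, -0.3, 0.2]
opening: 0.087
```

Emit:
drive_tool:
  rows:
    - [0,0,0,0,-0.12,0]
    - [0,0,0,0,-0.12,0]
    - [0,0,0,0,-0.12,0]
    - [0,0,0,0,-0.12,0]
    - [0,0,0,0,-0.12,0]
    - [0,0,0,0,-0.12,0]
    - [0,0,0,0,-0.12,0]
    - [0,0,0,0,-0.12,0]
    - [0,0,0,0,-0.12,0]
    - [0,0,0,0,-0.12,0]
    - [0,0,0,0,-0.11,0]
    - [0,0,0,0,0,0]

```text
time_s: 4.2
position: [0.5179, 0.2125, 0.2414]
tool_rot: [[0.36, -0.0, -0.933], [0.933, -0.001, 0.36], [-0.001, -1.0, 0.0]]
force: [-0.8, 0.0, -0.3]
opening: 0.0872
```

```bash
python3 - <<'E'
from h import *
o=get_obs(); w=snapshot("wrist"); cv2.imwrite("pics/w2.png",w); np.save("w2.npy",o,allow_pickle=True)
print(o["time_s"],o["position"],o["joints"],o["force"])
print(proj("wrist",np.array([.517,.226,.144]),o))
E
```

```text
4.2 [0.5179 0.2125 0.2414] [ 0.19    0.4401  1.5979 -0.0006  1.104  -1.012 ] [-0.8164  0.016  -0.285 ]
(np.float64(294.3756886408333), np.float64(209.86363616358287))
```

View pics/w2.png

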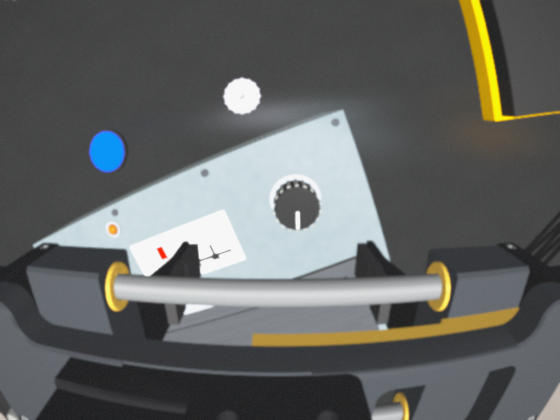

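```bash
python3 - <<'E'
from h import *
w=cv2.imread("pics/w2.png")
crop(w,255,165,335,245,8,"w2k.png"); crop(w,130,200,260,300,6,"w2p.png")
E
```

```text
(no output)
```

View pics/w2k.png

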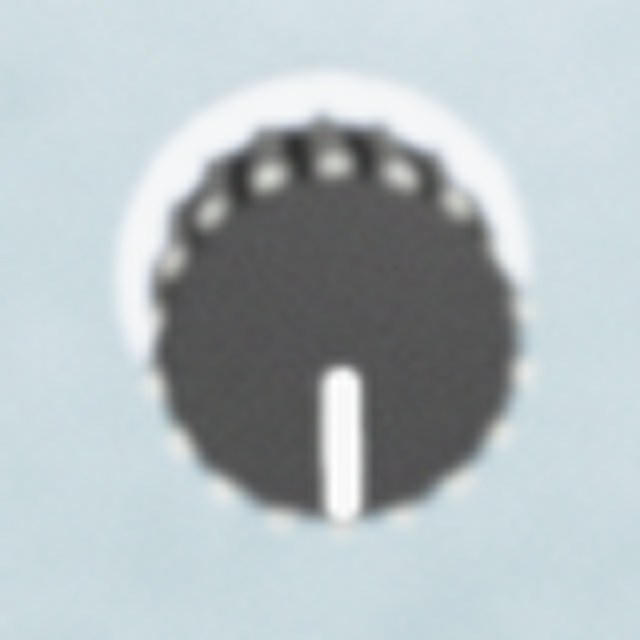

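View pics/w2p.png

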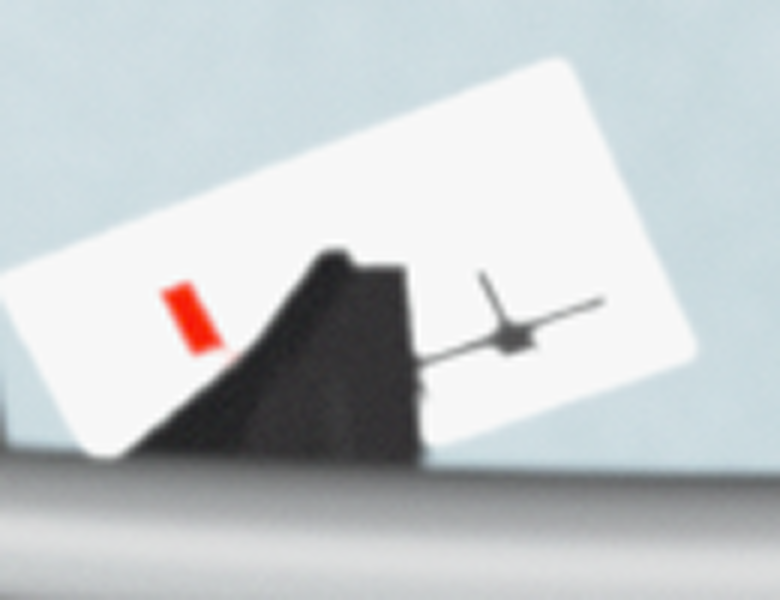

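```bash
python3 - <<'E'
from h import *
o=np.load("w2.npy",allow_pickle=True).item()
K=lambda x,y,z: onz("wrist",255+x/8,165+y/8,z,o)
P=lambda x,y,z=.1115: onz("wrist",130+x/6,200+y/6,z,o)
print("knob",K(340,340,.144), "washer",K(324,280,.111)) 
print("w edges", K(155,340,.144)-K(522,340,.144))
print("tip",P(483,273),"mark edge",P(192,354),P(222,346),"far",P(162,290),P(190,282))
print("dy",P(483,273)[1]-(P(207,350))[1])
E
```

```text
knob [0.5161 0.2289 0.144 ] washer [0.5186 0.2282 0.111 ]
w edges [-0.0128 -0.0331  0.    ]
tip [0.5308 0.1404 0.1115] mark edge [0.5271 0.0884 0.1115] [0.5276 0.0941 0.1115] far [0.5154 0.0889 0.1115] [0.5158 0.0942 0.1115]
dy 0.04921776881854906
```

Emit:
drive_tool:
  rows:
    - [1.46,0,0.67,0,0,0]
    - [0,2.5,0,0,0,0]
    - [0,2.5,0,0,0,0]
    - [0,2.5,0,0,0,0]
    - [0,2.0,0,0,0,0]
    - [0,1.2,0,0,0,0]
    - [0,0,0,0,0,0]
    - [0,0,0,0,0,0]

```text
time_s: 4.92
position: [0.5164, 0.2296, 0.1341]
tool_rot: [[0.362, -0.001, -0.932], [0.932, -0.0, 0.362], [-0.001, -1.0, 0.001]]
force: [-0.1, 0.6, 1.0]
opening: 0.0873
```

Emit:
drive_tool:
  rows:
    - [0,0,0,0,0,0]
    - [0,0,0,0,0,0]
    - [0,0,0,0,0,0]
    - [0,0,0,0,0,0]
    - [0,0,0,0,0,0]
    - [0,0,0,0,0,0]
    - [0,0,0,0,0,0]
    - [0,0,0,0,0,0]
  jaw: 255
  squeeze: 15

```text
time_s: 5.58
position: [0.5164, 0.2304, 0.1346]
tool_rot: [[0.36, 0.0, -0.933], [0.933, 0.0, 0.36], [0.0, -1.0, -0.0]]
force: [-0.8, 0.5, -0.3]
opening: 0.0417
```

Emit:
drive_tool:
  rows:
    - [0,0,0,0,0,0]
    - [0,0,0,0,0,0]
    - [0,0,0,0,0,0]
    - [0,0,0,0,0,0]
    - [0,0,0,0,0,0]
    - [0,0,0,0,0,0]

```text
time_s: 6.08
position: [0.5159, 0.2295, 0.1345]
tool_rot: [[0.359, -0.001, -0.933], [0.933, -0.002, 0.359], [-0.002, -1.0, 0.001]]
force: [-1.0, -5.5, 2.9]
opening: 0.0354
```

```bash
python3 - <<'E'
from h import *
o=get_obs(); w=snapshot("wrist"); cv2.imwrite("pics/w3.png",w); np.save("w3.npy",o,allow_pickle=True)
print(o["time_s"],o["position"],o["force"],o["moment"],o["opening"])
E
```

```text
6.0833 [0.5159 0.2295 0.1345] [-1.0288 -5.4895  2.8568] [-0.863   0.042   0.0281] 0.03544392832727194
```

View pics/w3.png

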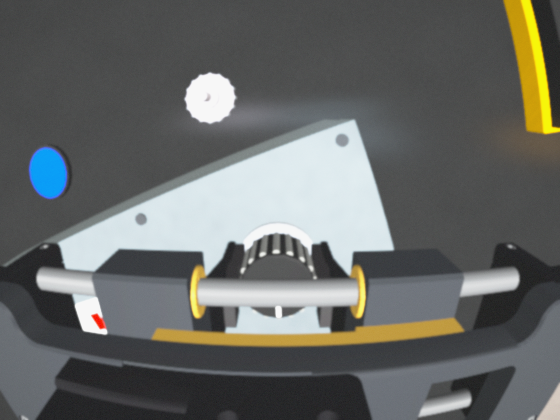

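Emit:
drive_tool:
  rows:
    - [-0.07,0,0,0,0.05,0]
    - [0,0,0,0,0.1,0]
    - [0,0,0,0,0.1,0]
    - [0,0,0,0,0.1,0]
    - [0,0,0,0,0.1,0]
    - [0,0,0,0,0.1,0]
    - [0,0,0,0,0.1,0]
    - [0,0,0,0,0.1,0]
    - [0,0,0,0,0.1,0]
    - [0,0,0,0,0,0]
    - [0,0,0,0,0,0]
    - [0,0,0,0,0,0]

```text
time_s: 7.13
position: [0.5168, 0.2303, 0.1346]
tool_rot: [[0.938, 0.002, -0.347], [0.347, 0.001, 0.938], [0.002, -1.0, 0.001]]
force: [1.7, 0.5, -1.4]
opening: 0.0355
```

```bash
python3 - <<'E'
from h import *
o=get_obs(); w=snapshot("wrist"); cv2.imwrite("pics/w4.png",w); t=snapshot("top");cv2.imwrite("pics/t4.png",t); crop(t,80,110,280,260,4,"t4b.png"); np.save("w4.npy",o,allow_pickle=True)
print(o["time_s"],o["position"],o["force"],o["moment"],o["opening"])
E
```

```text
7.1333 [0.5168 0.2303 0.1346] [ 1.6971  0.4698 -1.3696] [ 0.0842 -0.2739  0.0191] 0.035539280560879356
```

View pics/w4.png

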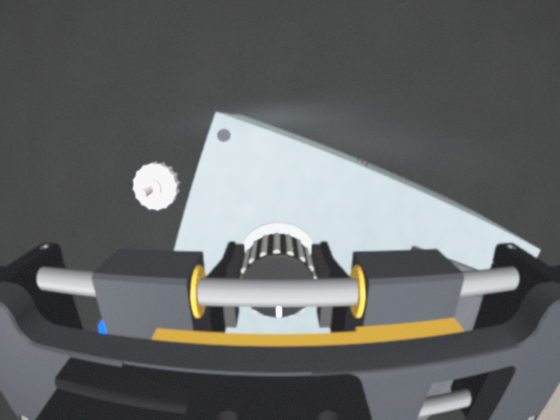

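View pics/t4b.png

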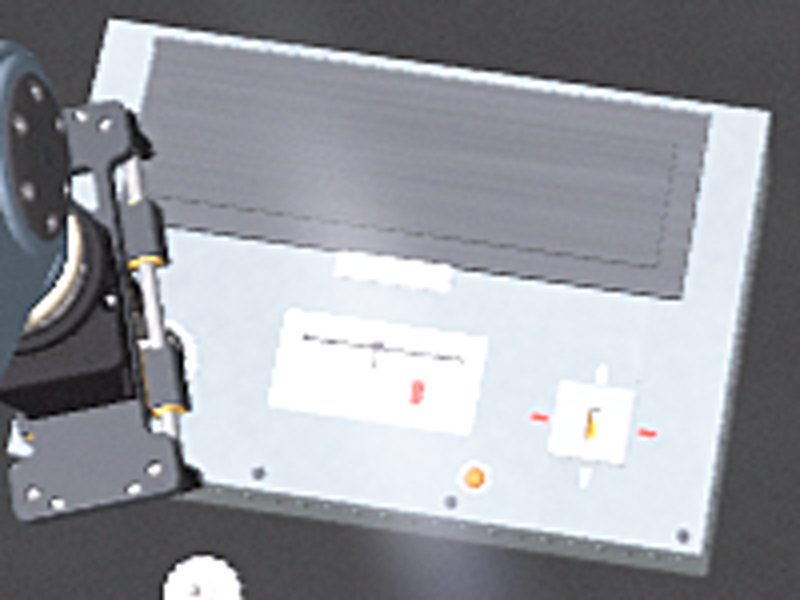

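Emit:
drive_tool:
  rows:
    - [0,0,0,0,0.1,0]
    - [0,0,0,0,0.1,0]
    - [0,0,0,0,0.1,0]
    - [0,0,0,0,0.1,0]
    - [0,0,0,0,0.1,0]
    - [0,0,0,0,0.1,0]
    - [0,0,0,0,0.1,0]
    - [0,0,0,0,0.1,0]
    - [0,0,0,0,0.07,0]
    - [0,0,0,0,0,0]
    - [0,0,0,0,0,0]
    - [0,0,0,0,0,0]

```text
time_s: 8.23
position: [0.518, 0.2302, 0.1346]
tool_rot: [[0.87, 0.004, 0.492], [-0.492, 0.001, 0.87], [0.003, -1.0, 0.003]]
force: [5.5, 1.2, -5.2]
opening: 0.0354
```

```bash
python3 - <<'E'
from h import *
o=get_obs(); t=snapshot("top");cv2.imwrite("pics/t5.png",t); crop(t,140,170,210,225,10,"t5b.png")
print(o["time_s"],o["position"],o["force"],o["moment"],o["joints"])
E
```

```text
8.2333 [0.518  0.2302 0.1346] [ 5.4574  1.1708 -5.2214] [ 0.2097 -0.8664 -0.0232] [0.2209 0.5948 1.6786 0.0004 0.864  0.7353]
```

View pics/t5b.png

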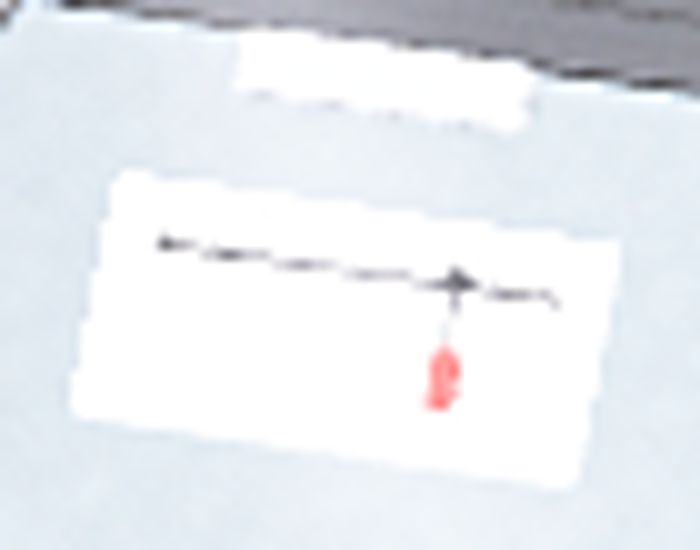

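Emit:
drive_tool:
  rows:
    - [0,0,0,0,0,0]
    - [0,0,0,0,0,0]
    - [0,0,0,0,0,0]
    - [0,0,0,0,0,0]
    - [0,0,0,0,0,0]
    - [0,0,0,0,0,0]
    - [0,0,0,0,0,0]
    - [0,-2.5,0,0,0,0]
    - [0,-3,0,0,0,0]
    - [0,-3,0,0,0,0]
    - [0,-3,0,0,0,0]
    - [0,-2,0,0,0,0]
  jaw: 0

```text
time_s: 9.28
position: [0.5169, 0.23, 0.2726]
tool_rot: [[0.869, 0.004, 0.494], [-0.494, 0.001, 0.869], [0.003, -1.0, 0.003]]
force: [0.6, 0.3, 0.3]
opening: 0.087
```

```bash
python3 - <<'E'
from h import *
o=get_obs()
print(o["time_s"],o["position"],o["tool_rot"][:,0],o["joints"])
# displacement to have TCP offset: camera over scale & switch
R=o["tool_rot"]; print(R.T@(np.array([.50,.05,.27])-o["position"])*100)
E
```

```text
9.2833 [0.5169 0.23   0.2726] [ 0.8694 -0.4941  0.0027] [0.2211 0.4106 1.5497 0.0001 1.1776 0.7378]
[  7.4193   0.2363 -16.485 ]
```

Emit:
drive_tool:
  rows:
    - [1.5,0,-3.2,0,-0.1,0]
    - [1.9,0,-3.0,0,-0.1,0]
    - [2.2,0,-2.8,0,-0.1,0]
    - [2.4,0,-2.6,0,-0.1,0]
    - [2.6,0,-2.4,0,-0.1,0]
    - [0,0,0,0,0,0]
    - [0,0,0,0,0,0]

```text
time_s: 9.87
position: [0.5725, 0.0668, 0.2693]
tool_rot: [[1.0, -0.0, 0.021], [-0.021, 0.0, 1.0], [-0.0, -1.0, 0.0]]
force: [-0.1, 0.5, 0.5]
opening: 0.0872
```

```bash
python3 - <<'E'
from h import *
o=get_obs(); w=snapshot("wrist"); cv2.imwrite("pics/w6.png",w); np.save("w6.npy",o,allow_pickle=True)
print(o["time_s"],o["position"],o["tool_rot"][:,0])
print(proj("wrist",np.array([.517,0,.118]),o),proj("wrist",np.array([.527,0.09,.11]),o))
E
```

```text
9.8667 [0.5725 0.0668 0.2693] [ 0.9998 -0.0209 -0.    ]
(np.float64(224.43802891485126), np.float64(264.1768290035975)) (np.float64(229.50551856832092), np.float64(174.21362343006055))
```

View pics/w6.png

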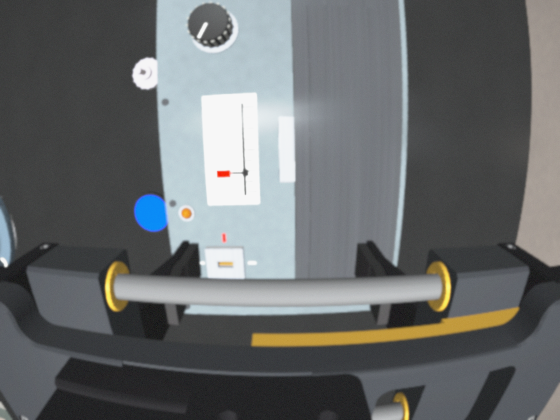

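```bash
python3 - <<'E'
from h import *
w=cv2.imread("pics/w6.png")
a=cv2.resize(w[155:190,205:265],None,fx=13,fy=13,interpolation=cv2.INTER_CUBIC); b=cv2.resize(w[235:280,195:255],None,fx=13,fy=13,interpolation=cv2.INTER_CUBIC)
cv2.imwrite("pics/w6a.png",a);cv2.imwrite("pics/w6b.png",b)
E
```

```text
(no output)
```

View pics/w6a.png

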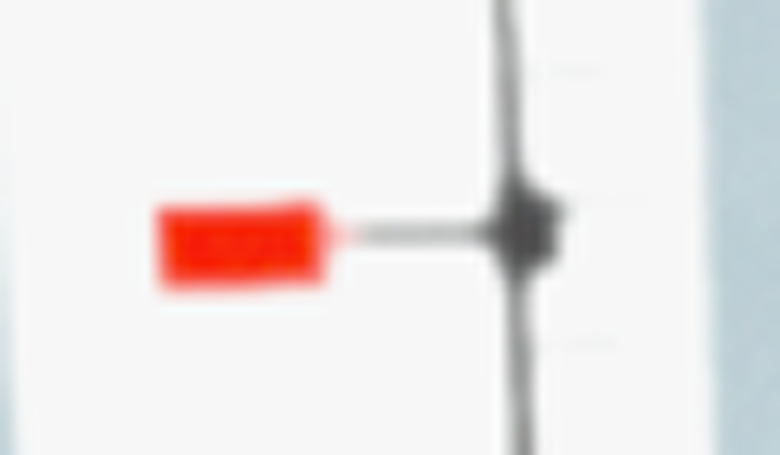

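View pics/w6b.png

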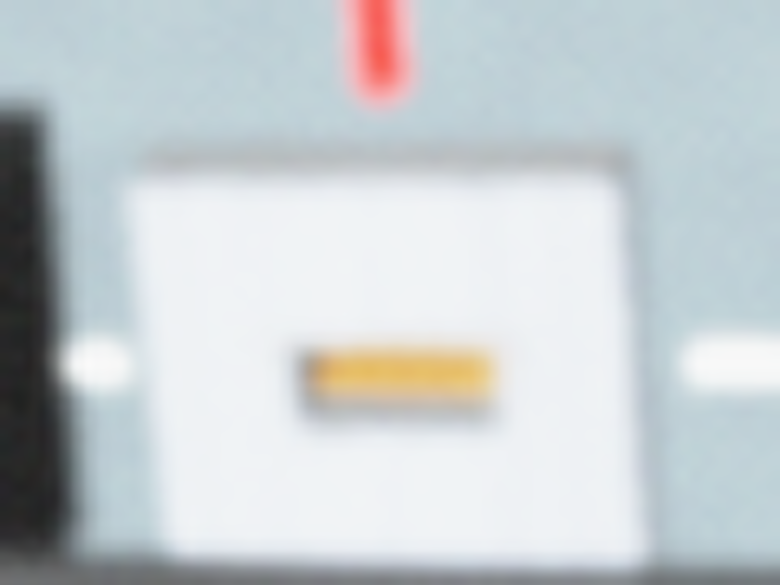

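The pointer line meets the red mark at row 173, less than 1 mm off its middle, so the level is set. The key slot shows at about (225.6,264.4) and lies along world x.

```bash
python3 - <<'E'
from h import *
o=np.load("w6.npy",allow_pickle=True).item()
B=lambda x,y,z: onz("wrist",195+x/13,235+y/13,z,o)
print("slot",B(398,385,.118)); d=B(492,380,.118)-B(310,385,.118);print(d)
print("plate top-left/right",B(130,178,.118),B(618,170,.118))
d=B(618,170,.118)-B(130,178,.118);print(np.arctan2(d[1],d[0]),np.linalg.norm(d))
print("marks",B(95,363,.11),B(735,360,.11),B(380,80,.11))
A=lambda x,y:onz("wrist",205+x/13,155+y/13,.111,o)
print("tip/mark y",A(350,235),A(318,243))
R=o["tool_rot"]
print(R.T@(np.array([.504,-.334,.2])-o["position"])*100)
E
```

```text
slot [ 0.5182 -0.0005  0.118 ]
[0.0145 0.0004 0.    ]
plate top-left/right [0.4985 0.0172 0.118 ] [0.5366 0.0176 0.118 ]
0.010568291841765306 0.03805412597242794
marks [ 0.4919 -0.0025  0.11  ] [ 0.5439 -0.0023  0.11  ] [0.5173 0.022  0.11  ]
tip/mark y [0.5295 0.0912 0.111 ] [0.5271 0.0907 0.111 ]
[ -6.0079   6.9266 -40.2182]
```

Emit:
drive_tool:
  rows:
    - [-0.55,0,-3.65,0,0,0]
    - [-0.55,0,-3.65,0,0,0]
    - [-0.55,0,-3.65,0,0,0]
    - [-0.55,0,-3.65,0,0,0]
    - [-0.55,0,-3.65,0,0,0]
    - [-0.55,0,-3.65,0,0,0]
    - [-0.55,0,-3.65,0,0,0]
    - [-0.55,0,-3.65,0,0,0]
    - [-0.55,0,-3.65,0,0,0]
    - [-0.55,0,-3.65,0,0,0]
    - [-0.5,0,-3.65,0,0,0]

```text
time_s: 10.83
position: [0.5043, -0.3313, 0.2695]
tool_rot: [[1.0, -0.001, 0.016], [-0.016, 0.001, 1.0], [-0.001, -1.0, 0.001]]
force: [0.5, 0.6, 0.5]
opening: 0.087
```

Emit:
drive_tool:
  rows:
    - [0,0.5,0,0,-0.116,0]
    - [0,0.5,0,0,-0.116,0]
    - [0,0.5,0,0,-0.116,0]
    - [0,0.5,0,0,-0.116,0]
    - [0,0.5,0,0,-0.116,0]
    - [0,0.5,0,0,-0.116,0]
    - [0,0.5,0,0,-0.116,0]
    - [0,0.5,0,0,-0.116,0]
    - [0,0.5,0,0,-0.116,0]
    - [0,0.5,0,0,-0.113,0]
    - [0,0,0,0,0,0]
    - [0,0,0,0,0,0]

```text
time_s: 11.83
position: [0.5048, -0.3301, 0.2193]
tool_rot: [[0.419, -0.001, -0.908], [0.908, 0.001, 0.419], [0.001, -1.0, 0.002]]
force: [-0.3, -0.0, -0.6]
opening: 0.0875
```

```bash
python3 - <<'E'
from h import *
o=get_obs(); w=snapshot("wrist"); cv2.imwrite("pics/w7.png",w); np.save("w7.npy",o,allow_pickle=True)
print(o["time_s"],o["position"],o["tool_rot"],o["joints"])
u,v=map(int,proj("wrist",np.array([.504,-.334,.07]),o));print(u,v)
crop(w,u-45,v-40,u+45,v+40,8,"w7k.png");print(u-45,v-40)
E
```

```text
11.8333 [ 0.5048 -0.3301  0.2193] [[ 0.419  -0.0011 -0.908 ]
 [ 0.908   0.0014  0.419 ]
 [ 0.0008 -1.      0.0015]] [-0.7644  0.5242  1.5112  0.0003  1.108  -1.9029]
273 201
228 161
```

View pics/w7.png

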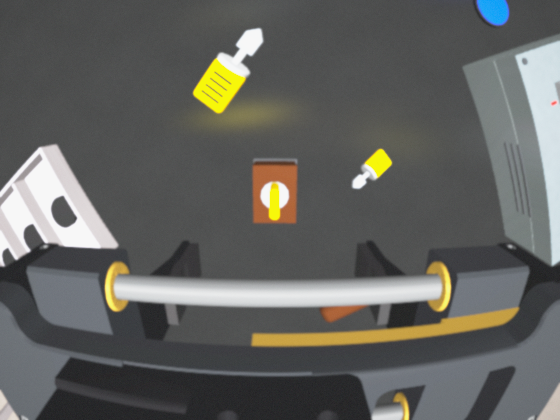

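View pics/w7k.png

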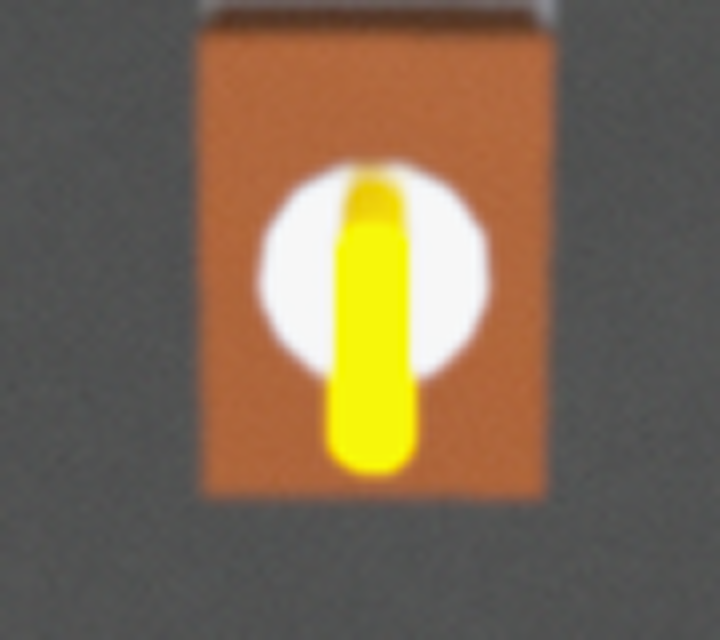

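```bash
python3 - <<'E'
from h import *
o=np.load("w7.npy",allow_pickle=True).item()
K=lambda x,y,z: onz("wrist",228+x/8,161+y/8,z,o)
c=np.mean([K(198,35,.042),K(553,35,.042),K(549,497,.042),K(202,497,.042)],0);print("block",c)
d=K(198,35,.042)-K(202,497,.042);e=K(553,35,.042)-K(549,497,.042);print(np.arctan2(*d[[1,0]]),np.arctan2(*e[[1,0]]),"tool z",np.arctan2(*o["tool_rot"][[1,0],2]))
k=K(375,274,.046);print("disc",k,"head",K(372,350,.086))
print(o["tool_rot"].T@(np.array([*((k+c)/2)[:2],.07])-o["position"])*100)
E
```

```text
block [ 0.5049 -0.3336  0.042 ]
2.6985336297935105 2.7150831168358005 tool z 2.709199414312521
disc [ 0.5044 -0.3334  0.046 ] head [ 0.5034 -0.333   0.086 ]
[-0.3289 14.9309 -0.1484]
```

Emit:
drive_tool:
  rows:
    - [-0.33,0,-0.15,0,0,0]
    - [0,3,0,0,0,0]
    - [0,3,0,0,0,0]
    - [0,3,0,0,0,0]
    - [0,2.5,0,0,0,0]
    - [0,2,0,0,0,0]
    - [0,1.4,0,0,0,0]
    - [0,0,0,0,0,0]
    - [0,0,0,0,0,0]

```text
time_s: 12.63
position: [0.5047, -0.3355, 0.0702]
tool_rot: [[0.418, -0.001, -0.908], [0.908, 0.001, 0.418], [0.0, -1.0, 0.001]]
force: [0.2, 0.6, 0.3]
opening: 0.087
```

Emit:
drive_tool:
  rows:
    - [0,0,0,0,0,0]
    - [0,0,0,0,0,0]
    - [0,0,0,0,0,0]
    - [0,0,0,0,0,0]
    - [0,0,0,0,0,0]
    - [0,0,0,0,0,0]
    - [0,0,0,0,0,0]
    - [0,0,0,0,0,0]
    - [0,0,0,0,0,0]
    - [0,0,0,0,0,0]
    - [0,0,0,0,0,0]
    - [0,0,0,0,0,0]
  jaw: 255
  squeeze: 20

```text
time_s: 13.63
position: [0.5048, -0.3355, 0.0705]
tool_rot: [[0.418, -0.0, -0.909], [0.909, 0.0, 0.418], [0.0, -1.0, 0.0]]
force: [0.5, 0.4, -0.8]
opening: 0.0149
```

Emit:
drive_tool:
  rows:
    - [0,0,0,0,0,0]
    - [0,0,0,0,0,0]
    - [0,0,0,0,0,0]
    - [0,0,0,0,0,0]
    - [0,0,0,0,0,0]
    - [0,0,0,0,0,0]

```text
time_s: 14.13
position: [0.5049, -0.335, 0.0705]
tool_rot: [[0.418, 0.0, -0.909], [0.909, 0.001, 0.418], [0.001, -1.0, 0.0]]
force: [2.3, 3.0, 1.0]
opening: 0.0085
```

```bash
python3 - <<'E'
from h import *
o=get_obs(); w=snapshot("wrist"); cv2.imwrite("pics/w8.png",w); np.save("w8.npy",o,allow_pickle=True)
print(o["time_s"],o["position"],o["tool_rot"],o["joints"],o["force"],o["moment"],o["opening"])
E
```

```text
14.1333 [ 0.5049 -0.335   0.0705] [[ 0.4178  0.     -0.9086]
 [ 0.9086  0.0009  0.4178]
 [ 0.0009 -1.      0.0004]] [-0.7703  0.7329  1.6061  0.001   0.8032 -1.9108] [2.2639 3.0386 0.9956] [ 0.783  -0.5281  0.0201] 0.008536542168837591
```

View pics/w8.png

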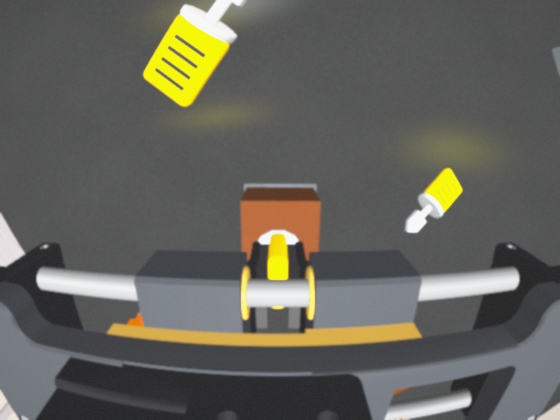

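Emit:
drive_tool:
  rows:
    - [0,0,0,0,0,0]
    - [0,0,0,0,0,0]
    - [0,-1,0,0,0,0]
    - [0,-1.5,0,0,0,0]
    - [0,-2,0,0,0,0]
    - [0,-2,0,0,0,0]
    - [0,-2.5,0,0,0,0]
    - [0,-2.5,0,0,0,0]
    - [0,-2,0,0,0,0]
    - [0,-1.5,0,0,0,0]
    - [0,0,0,0,0,0]
    - [0,0,0,0,0,0]
  squeeze: 40

```text
time_s: 15.18
position: [0.5048, -0.3369, 0.2218]
tool_rot: [[0.418, 0.001, -0.909], [0.909, -0.003, 0.418], [-0.003, -1.0, -0.003]]
force: [-0.1, 0.5, -1.9]
opening: 0.0086
```

```bash
python3 - <<'E'
from h import *
o=get_obs(); w=snapshot("wrist"); cv2.imwrite("pics/w9.png",w); np.save("w9.npy",o,allow_pickle=True)
print(o["time_s"],o["position"],o["opening"],o["force"],o["moment"])
crop(w,228,180,328,300,6,"w9k.png"); s=snapshot("scene");cv2.imwrite("pics/s9.png",s);print(proj("scene",o["position"]))
R=o["tool_rot"];print(R.T@(np.array([.5175,-.001,.215])-o["position"])*100)
E
```

```text
15.1833 [ 0.5048 -0.3369  0.2218] 0.008599456890373627 [-0.123   0.4789 -1.9377] [ 0.0952 -0.1269  0.017 ]
(np.float64(167.66165889500866), np.float64(179.2599729207437))
[31.0508  0.564  12.8773]
```

View pics/w9k.png

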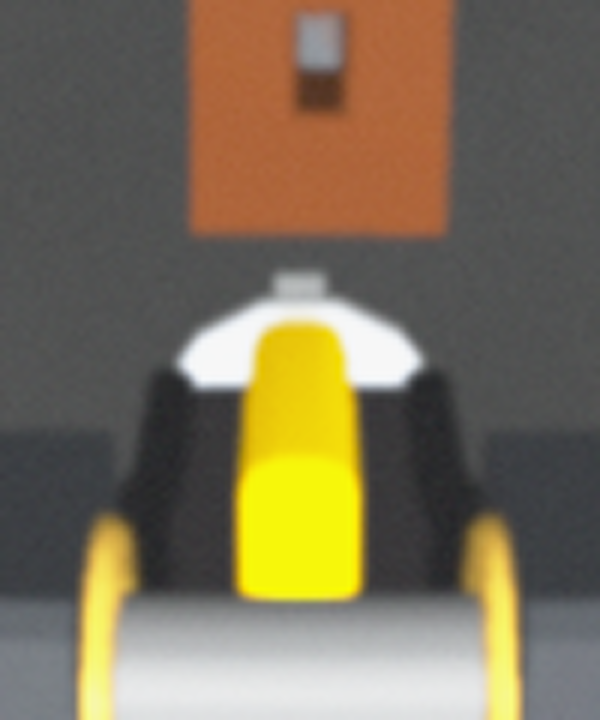

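View pics/s9.png

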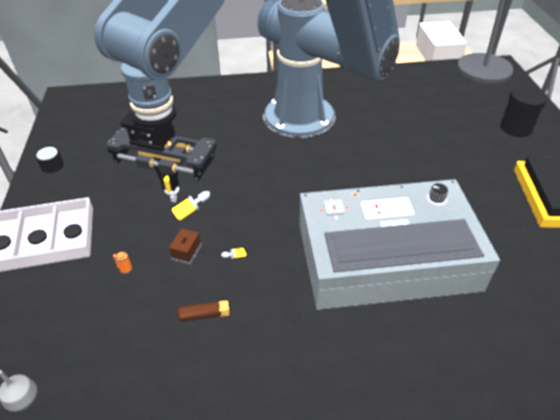

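Emit:
drive_tool:
  rows:
    - [2.6,0,1.08,0,0,0]
    - [2.6,0,1.08,0,0,0]
    - [2.6,0,1.08,0,0,0]
    - [2.6,0,1.08,0,0,0]
    - [2.6,0,1.08,0,0,0]
    - [2.6,0,1.08,0,0,0]
    - [2.6,0,1.08,0,0,0]
    - [2.6,0,1.08,0,0,0]
    - [2.6,0,1.08,0,0,0]
    - [2.6,0,1.08,0,0,0]
    - [2.6,0,1.08,0,0,0]
    - [2.4,0,1.0,0,0,0]

```text
time_s: 16.28
position: [0.5161, 0.0014, 0.219]
tool_rot: [[0.417, -0.003, -0.909], [0.909, 0.0, 0.417], [-0.001, -1.0, 0.003]]
force: [0.3, -0.7, 0.2]
opening: 0.0087
```

Emit:
drive_tool:
  rows:
    - [0,0,0,0,-0.11,0]
    - [0,0,0,0,-0.11,0]
    - [0,0,0,0,-0.11,0]
    - [0,0,0,0,-0.107,0]
    - [0,0.5,0,0,0,0]
    - [0,0.5,0,0,0,0]
    - [0,0,0,0,0,0]
    - [0,0,0,0,0,0]
    - [0,0,0,0,0,0]

```text
time_s: 17.03
position: [0.517, -0.0002, 0.2101]
tool_rot: [[-0.005, -0.001, -1.0], [1.0, 0.0, -0.005], [0.0, -1.0, 0.001]]
force: [-0.1, -0.4, -0.4]
opening: 0.0086
```

```bash
python3 - <<'E'
from h import *
o=get_obs(); w=snapshot("wrist"); cv2.imwrite("pics/w10.png",w); np.save("w10.npy",o,allow_pickle=True)
print(o["time_s"],o["position"],o["opening"],o["force"],o["moment"],o["tool_rot"])
crop(w,238,150,318,270,6,"w10k.png"); print(proj("wrist",np.array([.5175,-.001,.118]),o))
E
```

```text
17.0333 [ 0.517  -0.0002  0.2101] 0.008565744184167164 [-0.1444 -0.403  -0.4371] [ 0.1497 -0.1387 -0.0141] [[-0.0051 -0.0009 -1.    ]
 [ 1.      0.0001 -0.0051]
 [ 0.0001 -1.      0.0009]]
(np.float64(277.1883052712553), np.float64(220.00572050033574))
```

View pics/w10.png

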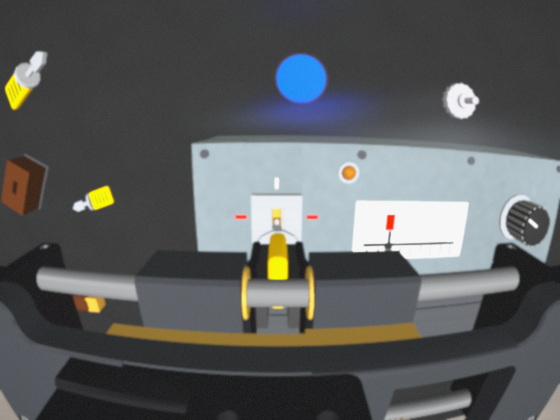

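View pics/w10k.png

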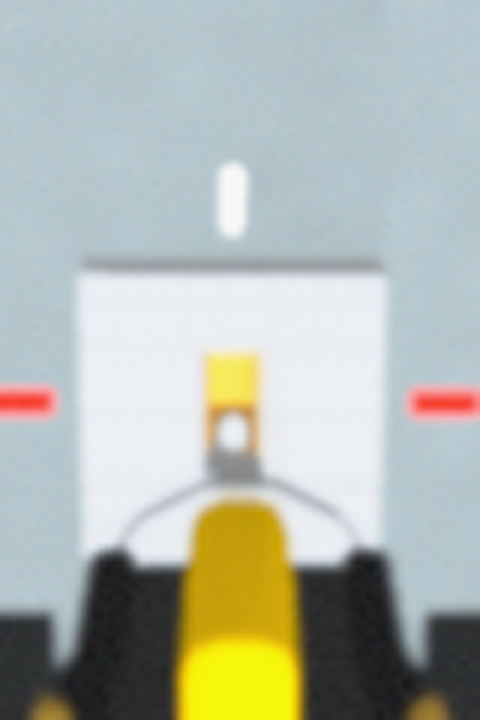

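```bash
python3 - <<'E'
from h import *
o=np.load("w10.npy",allow_pickle=True).item()
K=lambda x,y,z: onz("wrist",238+x/6,150+y/6,z,o)
print("slot sides y",K(205,380,.118),K(259,380,.118), "end",K(232,353,.118))
print("plate edge",K(80,272,.118),K(384,272,.118),"sides low",K(80,540,.118),K(382,540,.118))
print("red",K(25,402,.11),K(445,403,.11),"white",K(233,200,.11))
print("bit tip",K(208,460,.156),K(263,460,.156),"point",K(233,432,.152))
E
```

```text
slot sides y [ 0.5122 -0.0048  0.118 ] [0.5122 0.002  0.118 ] end [ 0.5086 -0.0014  0.118 ]
plate edge [ 0.4982 -0.0204  0.118 ] [0.4981 0.0174 0.118 ] sides low [ 0.534  -0.0211  0.118 ] [0.5338 0.0181 0.118 ]
red [ 0.5178 -0.0286  0.11  ] [0.5177 0.0266 0.11  ] white [ 0.4907 -0.0014  0.11  ]
bit tip [ 0.5097 -0.0039  0.156 ] [0.5096 0.002  0.156 ] point [ 0.5078 -0.0012  0.152 ]
```

```bash
python3 - <<'E'
from h import *
o=np.load("w10.npy",allow_pickle=True).item()
for X in ([.5162,-.001,.152],[.5092,-.001,.159],[.5092,-.001,.172],[.5162-.014,-.001,.184],[.5162-.014,-.001,.188]):
    u,v=proj("wrist",np.array(X),o); print(X,(u-238)*6,(v-150)*6)
E
```

```text
[0.5162, -0.001, 0.152] 234.90682428177536 504.2325616087894
[0.5092, -0.001, 0.159] 235.12480191253417 465.36296812146566
[0.5092, -0.001, 0.172] 235.00856290846377 508.6990503052193
[0.5022, -0.001, 0.184] 235.21167400469108 483.5312361535874
[0.5022, -0.001, 0.188] 235.17426327880514 498.5695624529003
```

Emit:
drive_tool:
  rows:
    - [-0.04,0.5,-0.12,0,0,0]
    - [0,1.0,0,0,0,0]
    - [0,1.0,0,0,0,0]
    - [0,0.4,0,0,0,0]
    - [0,0,0,0,0,0]
    - [0,0,0,0,0,0]
    - [0,0,0,0,0,0]

```text
time_s: 17.67
position: [0.5186, -0.0005, 0.1815]
tool_rot: [[-0.006, 0.0, -1.0], [1.0, 0.0, -0.006], [-0.0, -1.0, -0.0]]
force: [0.8, -0.5, -0.1]
opening: 0.0087
```

```bash
python3 - <<'E'
from h import *
o=get_obs(); w=snapshot("wrist"); cv2.imwrite("pics/w11.png",w); np.save("w11.npy",o,allow_pickle=True)
print(o["time_s"],o["position"],o["opening"],o["force"],o["moment"])
crop(w,238,170,318,270,7,"w11k.png"); s=snapshot("scene"); u,v=map(int,proj("scene",o["position"])); crop(s,u-50,v-30,u+50,v+50,7,"s11.png")
E
```

```text
17.6667 [ 0.5186 -0.0005  0.1815] 0.00874431372365476 [ 0.8394 -0.5175 -0.0825] [ 0.1237 -0.1841  0.0225]
```

View pics/w11k.png

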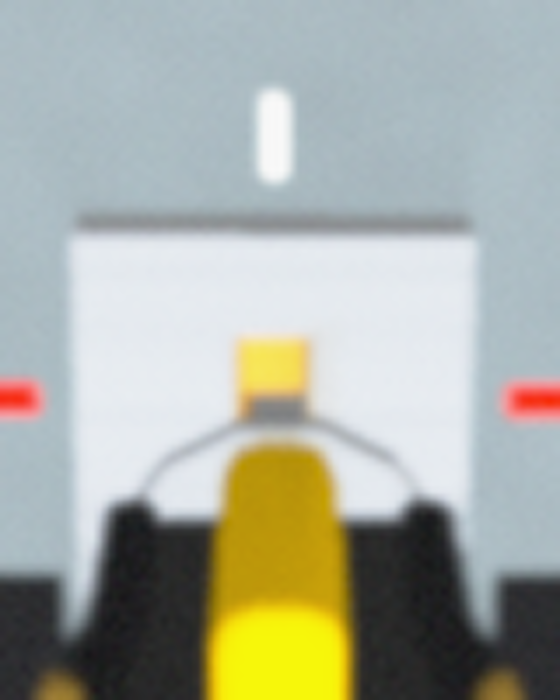

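View pics/s11.png

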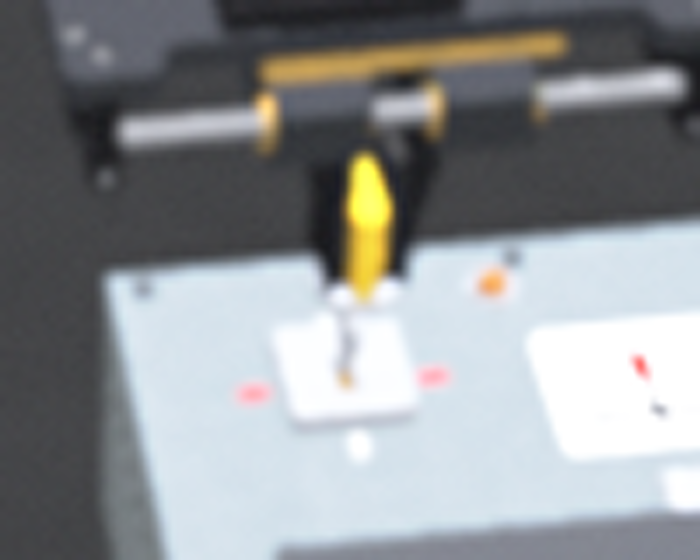

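```bash
python3 - <<'E'
from h import *
o=np.load("w11.npy",allow_pickle=True).item()
K=lambda x,y,z: onz("wrist",238+x/7,170+y/7,z,o)
print("slot",K(273,370,.118),K(273,338,.118)); print("plate",K(70,236,.118),K(477,236,.118))
print("red",K(25,400,.11),K(525,399,.11))
print("bit corner",K(276.5,397,.131),K(276.5,397,.128))
for X in ([.5178,-.001,.1235],[.5108,-.001,.1305],[.5038,-.001,.1555]):
    u,v=proj("wrist",np.array(X),o); print(X,(u-238)*7,(v-170)*7)
E
```

```text
slot [ 0.5118 -0.0015  0.118 ] [ 0.5086 -0.0015  0.118 ]
plate [ 0.4986 -0.0207  0.118 ] [0.4984 0.0177 0.118 ]
red [ 0.5179 -0.0263  0.11  ] [0.5175 0.0239 0.11  ]
bit corner [ 0.51   -0.0011  0.131 ] [ 0.5111 -0.0011  0.128 ]
[0.5178, -0.001, 0.1235] 277.39489471025524 448.6135303549409
[0.5108, -0.001, 0.1305] 277.87232158164875 403.36632664244513
[0.5038, -0.001, 0.1555] 278.55456715005704 424.96826787592215
```

Emit:
drive_tool:
  rows:
    - [-0.04,0.3,0,0,0,0]
    - [0,0.3,0,0,0,0]
    - [0,0.3,0,0,0,0]
    - [0,0.3,0,0,0,0]
    - [0,0.3,0,0,0,0]
    - [0,0,0,0,0,0]
    - [0,0,0,0,0,0]

```text
time_s: 18.35
position: [0.5183, -0.0009, 0.1662]
tool_rot: [[-0.006, -0.001, -1.0], [1.0, 0.0, -0.006], [0.0, -1.0, 0.001]]
force: [-0.2, -0.2, -0.9]
opening: 0.0088
```

Emit:
drive_tool:
  rows:
    - [0,0.3,0,0,0,0]
    - [0,0.3,0,0,0,0]
    - [0.08,0.15,0,0,0.05,0]
    - [-0.16,0.15,0,0,-0.1,0]
    - [0.16,0.15,0,0,0.1,0]
    - [-0.16,0.15,0,0,-0.1,0]
    - [0.16,0.15,0,0,0.1,0]
    - [-0.16,0.15,0,0,-0.1,0]
    - [0.16,0.15,0,0,0.1,0]
    - [-0.08,0.1,0,0,-0.05,0]
    - [0,0,0,0,0,0]
    - [0,0,0,0,0,0]

```text
time_s: 19.35
position: [0.5189, -0.0012, 0.1492]
tool_rot: [[-0.005, 0.002, -1.0], [1.0, -0.001, -0.005], [-0.001, -1.0, -0.002]]
force: [2.0, -1.2, 0.6]
opening: 0.0084
```

Emit:
drive_tool:
  rows:
    - [0.06,0.1,0,0,0.04,0]
    - [-0.12,0.1,0,0,-0.08,0]
    - [0.12,0.1,0,0,0.08,0]
    - [-0.06,0.1,0,0,-0.04,0]
    - [0,0,0,0,0,0]
    - [0,0,0,0,0,0]
    - [0,0,0,0,0,0]

```text
time_s: 19.93
position: [0.519, -0.001, 0.1464]
tool_rot: [[-0.005, 0.003, -1.0], [1.0, -0.0, -0.005], [-0.0, -1.0, -0.003]]
force: [0.2, 0.3, 8.6]
opening: 0.0087
```

```bash
python3 - <<'E'
from h import *
o=get_obs(); w=snapshot("wrist"); cv2.imwrite("pics/w12.png",w); np.save("w12.npy",o,allow_pickle=True)
print(o["time_s"],o["position"],o["opening"],o["force"],o["moment"],o["joints"])
crop(w,238,170,318,270,7,"w12k.png"); s=snapshot("scene"); u,v=map(int,proj("scene",o["position"])); crop(s,u-50,v-30,u+50,v+50,7,"s12.png")
E
```

```text
19.9333 [ 0.519  -0.001   0.1464] 0.008728349726788714 [0.2193 0.3051 8.639 ] [ 0.1387 -0.1412 -0.0406] [-0.2176  0.5269  1.7894  0.0004  0.8222 -1.7939]
```

View pics/w12k.png

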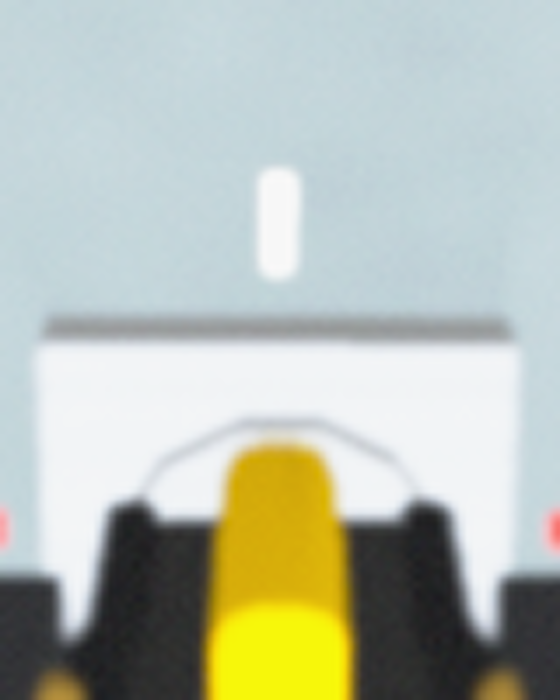

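View pics/s12.png

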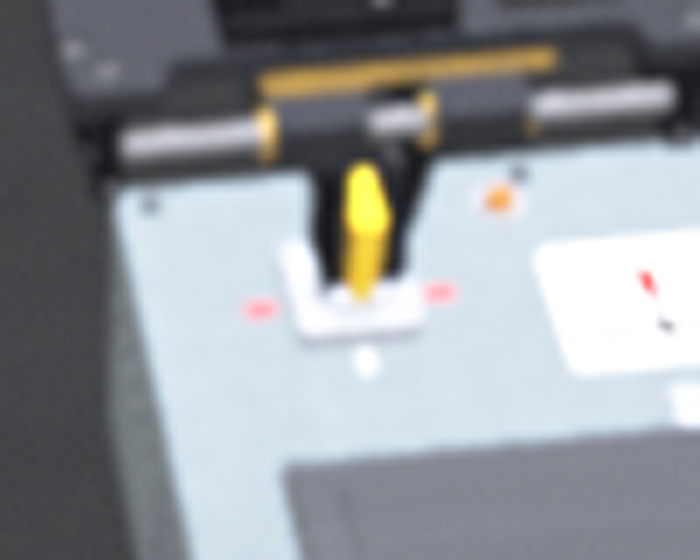

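Emit:
drive_tool:
  rows:
    - [-0.01,0,0,0,0.1,0]
    - [-0.01,0,0,0,0.1,0]
    - [-0.01,0,0,0,0.1,0]
    - [-0.01,0,0,0,0.1,0]
    - [-0.01,0,0,0,0.1,0]
    - [-0.01,0,0,0,0.1,0]
    - [-0.01,0,0,0,0.1,0]
    - [-0.01,0,0,0,0.1,0]
    - [0,0,0,0,0,0]

```text
time_s: 20.78
position: [0.5186, -0.0022, 0.1464]
tool_rot: [[0.716, 0.003, -0.698], [0.698, -0.001, 0.716], [0.001, -1.0, -0.003]]
force: [0.1, -1.8, 8.3]
opening: 0.0082
```

```bash
python3 - <<'E'
from h import *
o=get_obs(); print(o["position"],o["opening"],o["force"],o["moment"],o["joints"],o["tool_rot"])
w=snapshot("wrist"); cv2.imwrite("pics/w13.png",w)
E
```

```text
[ 0.5186 -0.0022  0.1464] 0.008179520284179122 [ 0.1297 -1.8043  8.311 ] [-0.1901 -0.0421 -0.0247] [-0.2195  0.5267  1.7901 -0.0009  0.8219 -0.9921] [[ 0.7156  0.0027 -0.6985]
 [ 0.6985 -0.0013  0.7156]
 [ 0.001  -1.     -0.0028]]
```

View pics/w13.png

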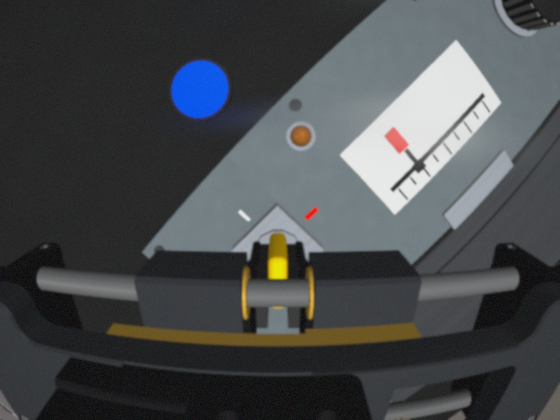

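Emit:
drive_tool:
  rows:
    - [-0.01,0,0,0,0.1,0]
    - [-0.01,0,0,0,0.1,0]
    - [-0.01,0,0,0,0.1,0]
    - [-0.01,0,0,0,0.1,0]
    - [-0.01,0,0,0,0.1,0]
    - [-0.01,0,0,0,0.1,0]
    - [-0.01,0,0,0,0.1,0]
    - [-0.01,0,0,0,0.07,0]
    - [0,0,0,0,0,0]
    - [0,0,0,0,0,0]
    - [0,0,0,0,0,0]
    - [0,0,0,0,0,0]

```text
time_s: 21.83
position: [0.5176, -0.0026, 0.1464]
tool_rot: [[1.0, 0.002, -0.007], [0.007, -0.001, 1.0], [0.002, -1.0, -0.001]]
force: [-0.3, -1.9, 8.6]
opening: 0.0084
```

```bash
python3 - <<'E'
from h import *
o=get_obs(); print(o["time_s"],o["position"],o["opening"],o["force"],o["moment"],o["joints"],o["tool_rot"])
w=snapshot("wrist"); cv2.imwrite("pics/w14.png",w);crop(w,198,170,358,290,5,"w14k.png")
s=snapshot("scene"); cv2.imwrite("pics/s14.png",s); u,v=map(int,proj("scene",o["position"])); crop(s,u-50,v-30,u+80,v+60,6,"s14k.png")
t=snapshot("top"); crop(t,80,110,280,260,4,"t14.png")
E
```

```text
21.8333 [ 0.5176 -0.0026  0.1464] 0.00840892264503452 [-0.3137 -1.9198  8.6338] [-0.3047  0.0924 -0.0018] [-0.2206  0.5258  1.7921 -0.0013  0.8213 -0.2264] [[ 1.      0.002  -0.0068]
 [ 0.0068 -0.0015  1.    ]
 [ 0.002  -1.     -0.0015]]
```

View pics/w14.png

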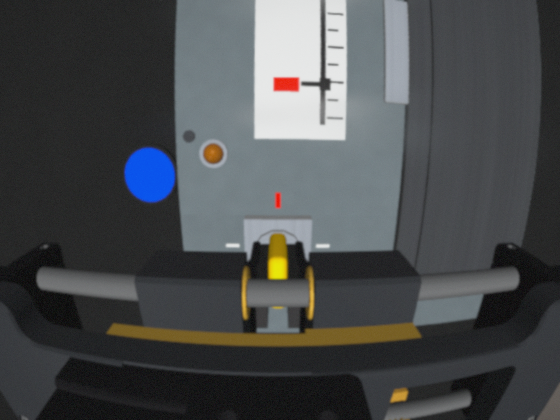

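View pics/w14k.png

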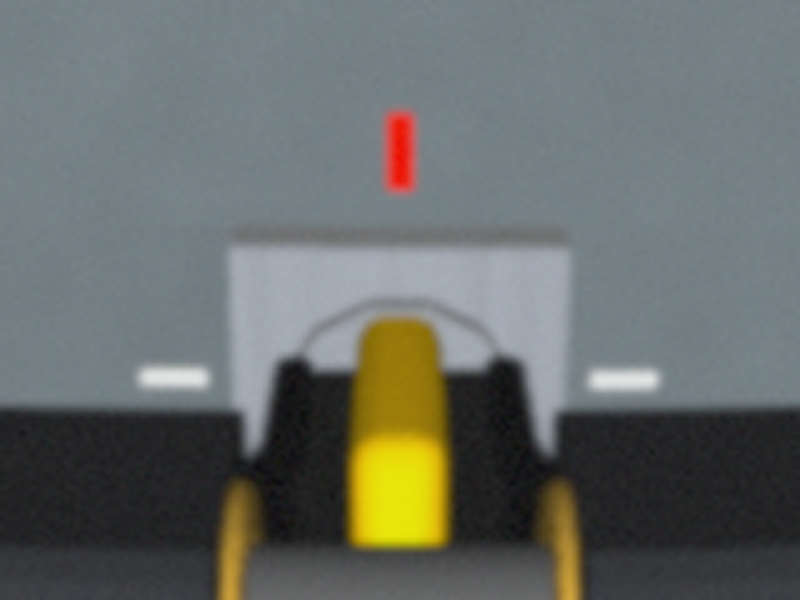

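View pics/s14k.png

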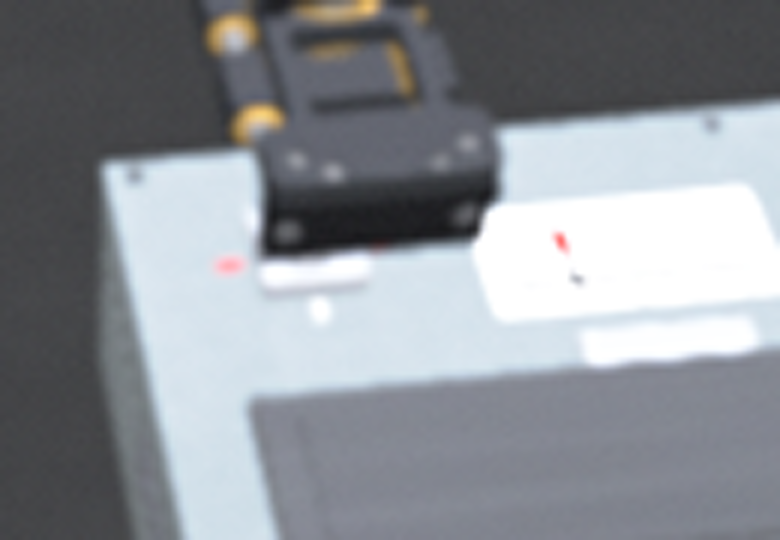

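View pics/s14.png

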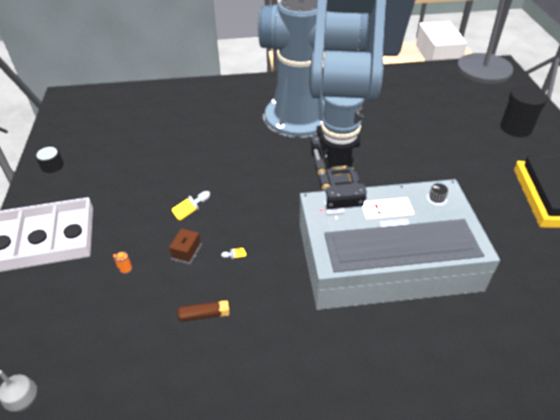

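```bash
python3 -c "
from station import *
print(sign_off()); o=get_obs(); print(o['time_s'],o['position'],o['force'],o['opening'])"
```

```text
the job is handed in; nothing more can be done
None
the job is handed in; nothing more can be done
```

I set the level knob on the mark, put the middle-sized key fully home in the switch, turned it clockwise and handed the job in at about 22 s, still holding it. The hand-in gives no verdict.

**Level:** I turned the knob about 1.72 rad clockwise. The pointer read about 0.5 mm from the middle of the red mark, and the last wrist picture still showed it there.

**Key:** It went past the pins with small wiggles. At the end the tool pressed down with 8.6 N. The shoulder came out at about 0.118 m, which is the plate's face. That height assumes the key did not slip in the fingers.

**Turn:** I turned the gripper 1.57 rad. Allowing for the 0.1 rad of play, the cylinder should stand at about 1.47 rad, over the 1.25 needed. The fingers were closed to 8.4 mm on the 9 mm head, with the grip set to 40 N.

**Bystanders and flap:** The last overview showed the flap shut and nothing visibly moved on the bench. I did not measure the bystanders' positions again.

**Check that did not confirm:** The moment reading was too noisy to show the key spring's 0.08 N m, so the cylinder angle rests on the gripper's turn and the key's position in the last picture.

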